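Let two blanks out of the feeder and ease its lid down

ROBOT

A 6-joint arm with a two-finger parallel gripper is mounted at the origin on the work surface. World frame = base frame: x ahead of the robot, y to its left, z up, the work surface at z = 0. Lengths are in mm, angles in rad, forces in N, time in s.
With the tool pointing down it reaches from about 425 to 1125 mm from the base axis. Payload 14.9 kg.
Tool frame: the origin (TCP) lies at the very end of the fingers, on their centre line; the grasp point (between the pads) lies 19 mm behind it; z points along the fingers, x is the direction in which the jaws open and shut, and the axes are right-handed (so a half turn about z gives the same grasp; the last joint's range is limited). The gripper opens to 91 mm and grips with 3 to 60 N. Pads are 32 mm wide; open, the fingers measure 118 mm over their backs; the gripper's body (76 mm by 178 mm) begins 60 mm behind the grasp point.
Start: joints at [1.171, 0.379, 1.734, -0, 1.028, -0.033], TCP at [251.049, 653.446, 213.932] pointing down, gripper open.
Joint ranges: [-2.77, 2.77], [-0.74, 2.19], [0, 2.66], [-1.06, 4.2], [0.31, 2.87], [-3.08, 3.08]. Speed limits (rad/s): [1.89, 1.89, 2.39, 3.14, 3.14, 3.14].

INTERFACE

Orientations are given as a 3x3 rotation matrix whose columns are the frame's x, y, z axes.
In Python, from bench import * gives the robot as it stands. Calls block until the motion is done:
- move_ptp(position, orientation): joint-space move of the TCP to a pose.
- servo_line(position, ori=None, speed=150, contact_N=None): straight line of the TCP; ori=None keeps the orientation; speed is the mean speed in mm/s. With contact_N (N) it stops when the force on the tool has changed by that much, and returns True; else False.
- movej(angles): joint-space move.
- gripper_to(opening, squeeze=None): opening from 0.0 (shut) to 1.0 (fully open); squeeze is the grip in N (None keeps the last); returns when the fingers have stopped.
- sleep(seconds).
- ik(position, orientation): joint angles nearest the present ones, or None.
- read_camera(name): name is "scene" or "top" or "wrist"; returns the picture (480x640x3 uint8, blue, green, red); there is no depth.
- calibration(name): a dict with "vertical_fov" (degrees; the focal length in pixels is half the picture's height over the tangent of half this angle, whatever the lens; pixels are square), "cx", "cy" (the principal point, pixels), "D" ([k1, k2, p1, p2, k3] as OpenCV has them; the pictures are not rectified), "T" (4x4, takes a point from camera to world coordinates); the wrist camera has in their place "hand_eye" (4x4, takes a point from camera to tool coordinates, whose origin is the TCP and whose axes are the tool frame's). Camera axes: x right, y down, z forward; pixel columns grow to the right and rows downward; lengths in mm; the calibration is good to about 2 mm. A picture is of the moment at which its call begins: read the wrist's pose just before it. calibration takes no time and is no camera call.
A pose or a line that the arm cannot do raises MotionError and nothing moves.
- close_job(): hands the job in, once; it reports no verdict.
Readings, each from a call of its own:
- current_t(): time.
- current_qpos(): joint angles.
- current_qvel(): joint speeds.
- current_tau(): joint torques, N m.
- current_position(): TCP position.
- current_eef_rot(): TCP orientation.
- current_ft_force(): force on the tool from outside, world axes, zero at the start.
- current_torque(): the same for the moment, N m.
- current_opening(): opening from 0.0 (shut) to 1.0 (fully open).
Only numpy, scipy, OpenCV 4.12 (cv2) and the standard library are available. Lean on these libraries where they do the work, as an engineer would, in place of code of your own. Each camera call takes 0.05 s, during which the arm holds its last target. There are 200 camera calls.

TASK

Press the feeder's lever paddle all the way down with the fingertips so that its lid swings wide open, and keep it down until both wooden blanks have rolled out into the tray. Then let the lever come up slowly so that the lid settles fully shut without slamming, and move clear. Work the lid by its lever alone; do not touch or pick up the blanks, and leave the glue bottle, the jar and the offcut alone.

Things in the scene. Friction and masses are not known exactly. Their poses are not given: they have to be found in the camera images.
- feeder: Plywood feeder, 260 x 130 mm, fixed on a wooden riser 330 x 230 mm whose height differs (6 to 44 mm). Origin on the riser's top; +x points to the rear (hinge end), -x to the open tray at the front, y to its left, z up. Hopper: x -80 to 70 mm, y +-65 mm, 125 mm high. Grey gear housing on its right: x -70 to 30, y -65 to -105 mm, 135 mm high. The floor slopes down 0.28 rad to the tray.
- tray (a point): Middle of the tray's sloping white floor, 29 mm above the riser, at feeder x -135 mm. The tray is open on top: x -190 to -80 mm, side walls 75 mm high, front lip 55 mm high.
- lever_pivot (a point): Pivot of the lever at feeder x -20, y -130, z 100 mm. The flat steel lever, 16 mm wide, runs forward (-x) from here to the paddle, whose centre is 150 mm away. It leans up by 0.25 rad at rest and slopes down by 0.25 rad when fully pressed.
- paddle (a point): Centre of the top face of the lever's black rubber paddle, 42 x 42 x 10 mm, on the feeder's right (-y). At rest it is 142 mm above the riser; fully pressed 74 mm lower and only 3 mm further forward, so a straight push down does it. Pushing needs about 6 N at most, less as the lid rises; then it meets a hard stop. The lid's weight pushes the lever back up.
- lever (a joint): Lever angle: 0 at rest (up), 0.5 rad pressed to its stop. Geared to the lid: lid angle = 2.4 x lever angle, in both directions.
- lid (a joint): Lid angle: 0 shut, 1.2 rad wide open. Open aluminium frame with two crossbars, 155 x 130 x 8 mm, about 0.25 kg, with a 73 mm deep solid apron that closes the hopper mouth; hinged at the hopper's rear top edge, its front rises. Nothing brakes it: when the lever is let go the lid falls shut and slams.
- lid_edge (a point): Middle of the lid's front edge, on its top, about 135 mm above the riser when shut.
- blank_a_center (a point): Centre of the front blank: dark wooden round bar 28 mm in diameter, 95 mm long, about 45 g, lying across the hopper against the lid's apron. It rolls out by itself when the lid lifts and comes to rest against the tray's front lip.
- blank_b_center (a point): Centre of the rear blank, the same as the front one and behind it; it comes to rest in the tray behind the first.
- blank_a: The front blank itself.
- blank_b: The rear blank itself.
- glue: White glue bottle, 60 mm in diameter, 170 mm high, standing on the bench on the robot's left; origin at the centre of its underside. A bystander.
- jar: Glass jar, 70 mm in diameter, 90 mm high, standing on the bench on the robot's left; origin at the centre of its underside. A bystander.
- offcut: Flat L-shaped dark wood offcut, 140 x 90 x 22 mm, lying on the bench on the robot's right, near or partly beneath the lever; origin at its underside. A bystander.
Mind the look-alikes: they are no part of the job. What is shaped like the blank_b but green is not meant.

How it is judged (in metres and radians):
On the way, in this order (a step that is already met when the one before it is completed fails the run):
1. the lid is wide open (lever pressed down) and both blanks lie in the tray (value of joint lid above 1 rad and x of each of blank_a_center, blank_b_center in the frame of feeder below -0.105 m), for 0.3 s.
2. the lid is shut again (value of joint lid below 0.05 rad), for 0.2 s.
At the end, for the whole second after the job is handed in: The lid is shut (within 0.05 rad), both blanks lie at rest in the feeder's tray, and the bottle, jar and offcut stand within 20 mm of where they were (value of joint lid below 0.05 rad and x of blank_a_center in the frame of feeder between -0.19 and -0.105 m and x of blank_b_center in the frame of feeder between -0.19 and -0.105 m and z of each of blank_a_center, blank_b_center in the frame of feeder above 0.025 m and linear speed of each of blank_a, blank_b below 0.05 m/s and distance of each of glue, jar, offcut from where it was at the start of the episode below 0.02 m); the robot touches nothing.
It fails at once if the lid drops faster than 1.8 rad/s (it slams) (velocity of joint lid below -1.8 rad/s).
It fails at once if the robot pushes on the lid itself (contact force between any of the fingers, the arm and lid above 1 N).
It fails at once if the robot touches a blank (contact force between any of the fingers, the arm and blank_a above 0.5 N or contact force between any of the fingers, the arm and blank_b above 0.5 N).
It fails at once if a blank is lifted (z of any of blank_a_center, blank_b_center in the frame of feeder above 0.12 m).
It fails at once if a bystander is moved, lifted or tipped (distance of any of glue, jar, offcut from where it was at the start of the episode above 0.02 m or angle between any of glue, jar's own z axis and vertical above 0.4 rad).
It also fails if it takes over 40 s, if anything falls off the work surface, if the arm or the gripper's body presses on something with over 40 N, if the wrist force passes 120 N, or if a joint passes its speed limit or range.

## Working session

There is one attempt and no reset: what is moved stays moved. The work goes in short steps, each a Python script; the robot and the scene stay as the last script left them, time stands still between calls to the robot, and variables do not carry over. Pictures are saved under pics/ and viewed, on a budget of 10 in all, crops included, one or two more only if the job needs it, and the job is handed in when it is done.

```bash
mkdir -p pics
python3 - <<'E'
from bench import *
import cv2,numpy as np
for n in("scene","top"):
    cv2.imwrite(f"pics/{n}0.png",read_camera(n)); c=calibration(n); print(n,c["vertical_fov"],c["cx"],c["cy"],c["D"],np.round(c["T"],3).tolist())
print(current_t(),current_eef_rot())
E
```

```text
scene 47.21298744682161 319.7175560228338 235.12097519827313 [0.00913445 0.         0.         0.         0.        ] [[0.12, 0.802, -0.585, 1227.723], [0.993, -0.095, 0.073, -92.967], [0.004, -0.589, -0.808, 986.094], [0.0, 0.0, 0.0, 1.0]]
top 55.532366307200554 317.50269375241345 232.9943702692172 [-0.10850129  0.          0.          0.          0.        ] [[0.016, -0.987, 0.163, 428.766], [-0.999, -0.022, -0.035, 18.793], [0.038, -0.162, -0.986, 1111.083], [0.0, 0.0, 0.0, 1.0]]
0.1 [[ 3.58627794e-01  9.33480564e-01 -3.76865731e-04]
 [ 9.33480177e-01 -3.58627989e-01 -8.51604559e-04]
 [-9.30110903e-04 -4.63876247e-05 -9.99999566e-01]]
```

View pics/scene0.png

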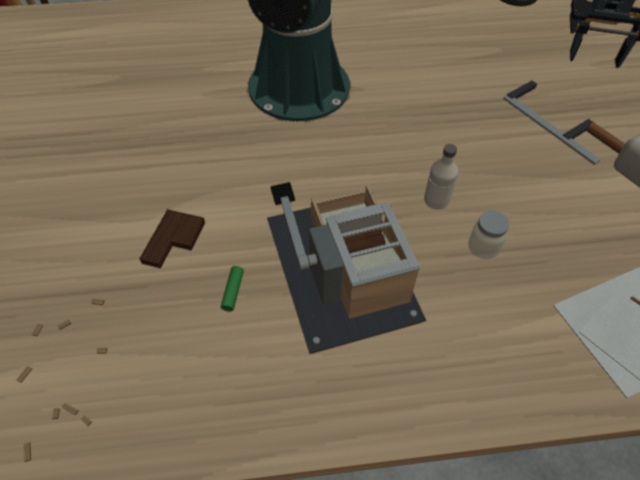

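View pics/top0.png

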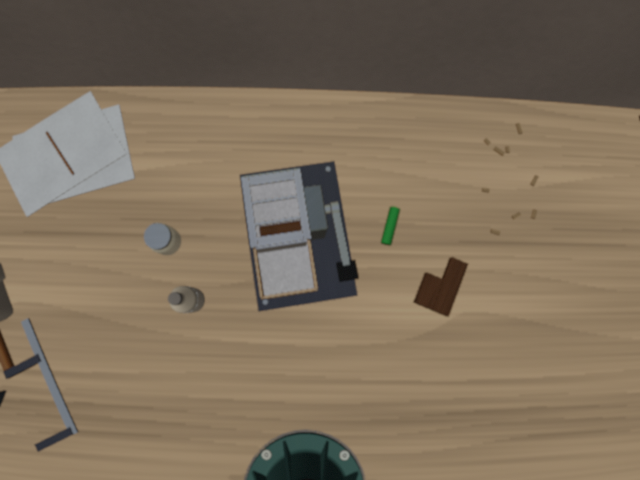

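The scene view shows the feeder with its paddle at (283,192), the pivot near (308,262), the offcut at (172,238) and the glue and jar on the right. In the top view the paddle is at (347,271). The green bar (scene 232,288; top 390,226) is a look-alike, and the dark bar inside the hopper (top 280,228) is a real blank. I'll enlarge both views to get exact pixels.

Run:
```python
import cv2,numpy as np
a=cv2.imread("pics/scene0.png")[170:360,255:435]; b=cv2.imread("pics/top0.png")[150:320,230:370]
a=cv2.resize(a,None,fx=3,fy=3,interpolation=cv2.INTER_CUBIC); b=cv2.resize(b,None,fx=3,fy=3,interpolation=cv2.INTER_CUBIC)
a=a[:570,:400] if 0 else a
cv2.imwrite("pics/c1.png",cv2.convertScaleAbs(a,alpha=1.4)); cv2.imwrite("pics/c2.png",cv2.convertScaleAbs(b,alpha=1.4))
```

```text
(no output)
```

View pics/c1.png

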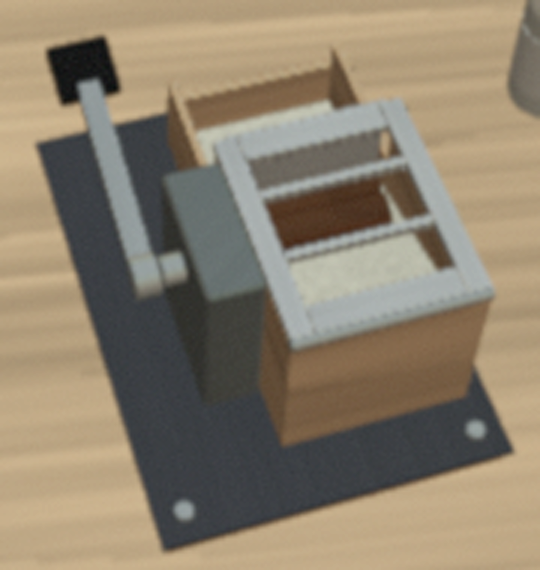

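View pics/c2.png

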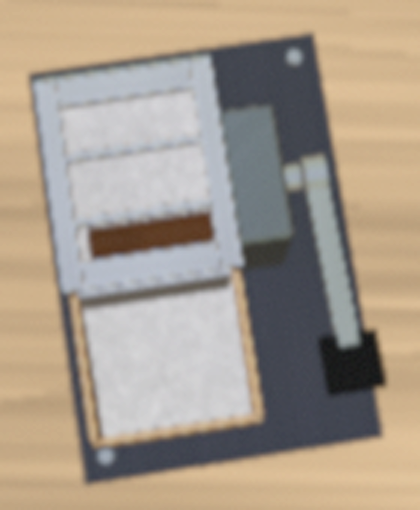

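The paddle corners, housing corners and riser corners are all clear in both crops. Next I fit the feeder pose from these.

```bash
cat > fit.py <<'E'
import cv2,numpy as np
from bench import calibration
from scipy.optimize import least_squares
def proj(n,P):
    c=calibration(n); T=np.linalg.inv(np.array(c["T"])); f=240/np.tan(np.radians(c["vertical_fov"])/2)
    K=np.array([[f,0,c["cx"]],[0,f,c["cy"]],[0,0,1]])
    return cv2.projectPoints(np.array(P,float),cv2.Rodrigues(T[:3,:3])[0],T[:3,3],K,np.array(c["D"],float))[0][:,0]
L=np.array
pc=L([-165.3,-130,142])
obs={"scene":[((83,70),pc),((163,180),(-70,-105,135)),((208,300),(30,-105,135)),((38,145),"FR"),((165,550),"RR"),((512,452),"RL")],
"top":[((352,362),pc),((290,235),(-70,-105,135)),((272,105),(30,-105,135)),((30,75),"RL"),((312,36),"RR"),((381,435),"FR"),((86,482),"FL")]}
org={"scene":(255,170),"top":(230,150)}
def world(p,q):
    c,s=np.cos(p[2]),np.sin(p[2]); return L([p[0]+c*q[0]-s*q[1],p[1]+s*q[0]+c*q[1],p[3]+q[2]])
def res(p):
    r=[]
    cor={"FR":(p[4]-165,p[5]-115,0),"RR":(p[4]+165,p[5]-115,0),"RL":(p[4]+165,p[5]+115,0),"FL":(p[4]-165,p[5]+115,0)}
    for n in obs:
        W=[world(p,cor[q] if isinstance(q,str) else q) for _,q in obs[n]]
        r.append(proj(n,W)-(L([u for u,_ in obs[n]])/3.+L(org[n])))
    return np.vstack(r).ravel()
if __name__=="__main__":
    s=least_squares(res,[650,40,0.1,20,0,0],loss="soft_l1"); p=s.x
    print(np.round(p,3)); print(np.round(res(p).reshape(-1,2),1).tolist())
    print("paddle",world(p,pc),"blankish")
    # independent triangulation of paddle
    o={n:L(obs[n][0][0])/3+L(org[n]) for n in obs}
    t=least_squares(lambda X:np.hstack([(proj(n,[X])[0]-o[n]) for n in o]),world(p,pc)); print("tri",t.x,t.fun)
    np.save("p.npy",p)
E
python3 fit.py
```

```text
[ 6.49222e+02  7.97700e+01  1.77000e-01  7.82300e+00 -4.86620e+01
 -4.25790e+01]
[[0.2, -0.8], [-0.9, -1.7], [-0.4, 0.5], [1.1, 2.4], [0.3, -1.4], [-4.0, -0.3], [-0.9, -0.7], [0.6, 0.2], [-0.9, -0.8], [2.0, 1.1], [-1.5, 0.8], [-1.9, -2.3], [1.9, -2.6]]
paddle [509.44023807 -77.34501931 149.8227834 ] blankish
tri [508.39750926 -78.75576268 146.38623837] [-0.41591033 -0.02464496 -0.43873957 -0.05808558]
```

Run:
```python
from fit import *
pts={"paddle":((83,70),(352,362)),"hFR":((163,180),(290,235)),"hRR":((208,300),(272,105)),"FR":((38,145),(381,435)),"RR":((165,550),(312,36)),"RL":((512,452),(30,75)),
"screwRR":((184,510),(294,57)),"hub":((147,272),(315,168)),"lidRL":((492,292),(32,82)),"lidRR":((297,345),(212,56)),"lidFR":((217,142),(243,265)),"lidFL":((402,100),(65,293)),
"padA":((47,48),(329,394)),"padB":((104,37),(320,340)),"blankL":((385,195),(90,242)),"padC":((62,104),(385,384)),"padD":((119,93),(375,331))}
for k,(a,b) in pts.items():
    o={"scene":L(a)/3+L(org["scene"])-.33,"top":L(b)/3+L(org["top"])-.33}
    t=least_squares(lambda X:np.hstack([(proj(n,[X])[0]-o[n]) for n in o]),[600,0,50]); print(k,np.round(t.x,0),np.round(t.fun,1))
```

```text
paddle [509. -79. 148.] [-0.1 -0.  -0.1 -0. ]
hFR [600. -35. 140.] [0.2 0.  0.2 0. ]
hRR [696. -19. 144.] [-0.4 -0.  -0.4 -0.1]
FR [ 462. -116.   12.] [-0.2 -0.  -0.2 -0. ]
RR [794. -57.   9.] [-0.3 -0.  -0.3 -0.1]
RL [754. 177.  11.] [-0.2  0.  -0.2 -0. ]
screwRR [772. -42.  18.] [-0.1 -0.  -0.1 -0. ]
hub [655. -52. 119.] [-0.4 -0.  -0.5 -0.1]
lidRL [709. 155. 142.] [ 0.4 -0.   0.5  0.1]
lidRR [733.  29. 143.] [-1.3  0.  -1.5 -0.3]
lidFR [577.   1. 145.] [-0.8 -0.  -0.8 -0.1]
lidFL [555. 128. 142.] [-0.8  0.  -0.8 -0.2]
padA [484. -83. 141.] [8.9 0.6 9.3 1.2]
padB [519. -58. 189.] [2.7 0.1 2.8 0.4]
blankL [599. 114.  98.] [-0.  0. -0. -0.]
padC [ 498. -101.  102.] [-3.  -0.2 -3.2 -0.4]
padD [533. -74. 154.] [-8.9 -0.5 -9.5 -1.3]
```

The pose is consistent: riser z is about 8 mm, yaw 0.177, and the paddle's rest position is about (509, -78, 149). I'll move over it with closed fingers and check with a picture before pressing.

Run:
```python
from fit import *
from bench import *
p=np.load("p.npy"); c,s=np.cos(p[2]),np.sin(p[2])
R=L([[-s,c,0],[c,s,0],[0,0,-1.]]); np.save("R.npy",R)
pos=current_position()
servo_line([pos[0],pos[1],300],speed=150)
gripper_to(0.0)
t=world(p,(-168,-130,142)); print(t)
move_ptp([t[0],t[1],300],R)
servo_line([t[0],t[1],185],speed=100)
print(current_t(),current_position(),current_ft_force())
a=read_camera("scene")[110:290,190:430]; b=read_camera("wrist")
cv2.imwrite("pics/s1.png",cv2.resize(a,None,fx=3,fy=3)); cv2.imwrite("pics/w1.png",b)
```

```text
[506.78256137 -77.82120685 149.8227834 ]
6.225 [507.15340633 -77.90837763 185.57434112] [-0.21375673 -0.49900856  0.35115359]
```

View pics/s1.png

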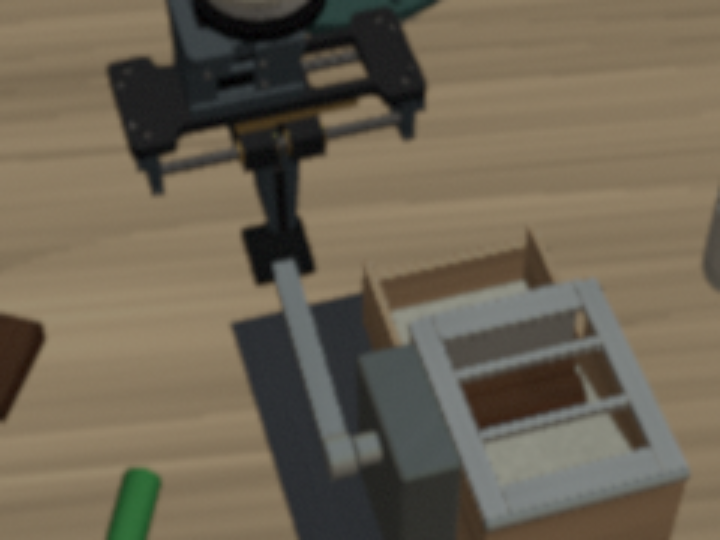

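View pics/w1.png

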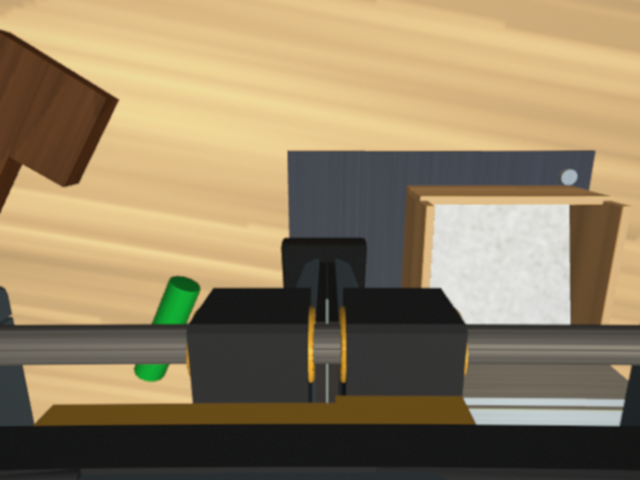

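The wrist view shows the fingertips (column ~327) centred over the paddle (columns 282–366), and the scene view agrees. Now I press.

Run:
```python
from fit import *
from bench import *
p=np.load("p.npy"); t=world(p,(-168,-130,0))
h=servo_line([t[0],t[1],135],speed=25,contact_N=2.5); print(h,current_position(),current_ft_force())
f=False
if h:
    f=servo_line([t[0],t[1],62],speed=30,contact_N=14)
    print(f,current_position(),current_ft_force())
sleep(1.5)
print(current_t(),current_position(),current_ft_force())
a=read_camera("scene")[110:310,190:430]; b=read_camera("top")[150:320,230:370]
cv2.imwrite("pics/s2.png",np.hstack([cv2.resize(a,(480,400)),cv2.resize(b,None,fx=2.28,fy=400/170)]))
```

```text
True [506.35622064 -77.77739039 160.21844201] [ 0.72474528 -0.17485985  1.0946694 ]
True [507.18720654 -77.88931852  85.40478145] [-5.69823713  2.250694   18.56465661]
11.1417 [507.13784526 -77.86812279  85.41897445] [-5.33200821  1.38042353 17.28312896]
```

View pics/s2.png

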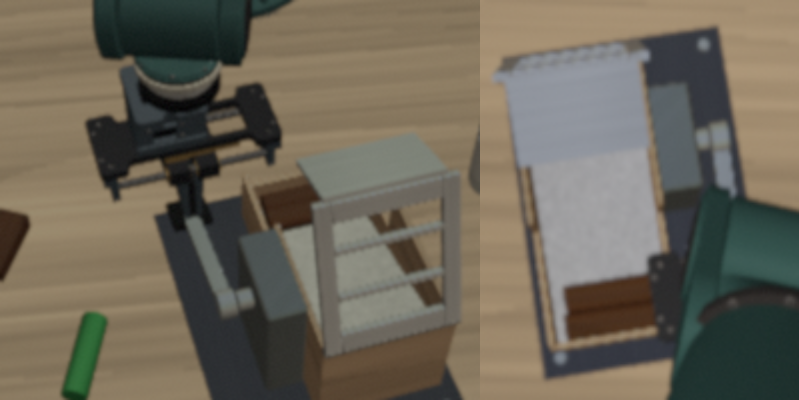

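The lid is wide open: 75 mm of travel, 17 N at the stop. Both blanks lie together in the tray (right panel, about (610,295)). Now I release slowly.

Run:
```python
from fit import *
from bench import *
p=np.load("p.npy"); t=world(p,(-168,-130,0))
for z in (125,148,158,172):
    servo_line([t[0],t[1],z],speed=15 if z!=158 else 8); print(current_t(),current_position()[2],current_ft_force())
servo_line([t[0],t[1],300],speed=120)
q=current_qpos(); q=list(q); q[0]-=0.9; movej(q)
sleep(0.5); print(current_t(),current_position(),current_ft_force())
a=read_camera("scene")[110:310,130:520]; b=read_camera("top")[150:320,130:490]
cv2.imwrite("pics/s3.png",np.vstack([cv2.resize(a,(585,300)),cv2.resize(b,(585,276))]))
```

```text
14.0583 125.00652533865006 [ 2.57190919 -0.21241777  1.97750122]
15.7417 147.9697908693044 [3.18785001 0.50428941 3.82202931]
17.1417 157.99092018275377 [1.84201626 0.24552614 2.90416811]
18.225 171.89508957026547 [ 0.4376964  -0.47219602  0.75655387]
21.575 [ 253.98865728 -444.97216595  299.26007586] [-0.04230088 -0.73315739 -0.42660338]
```

View pics/s3.png

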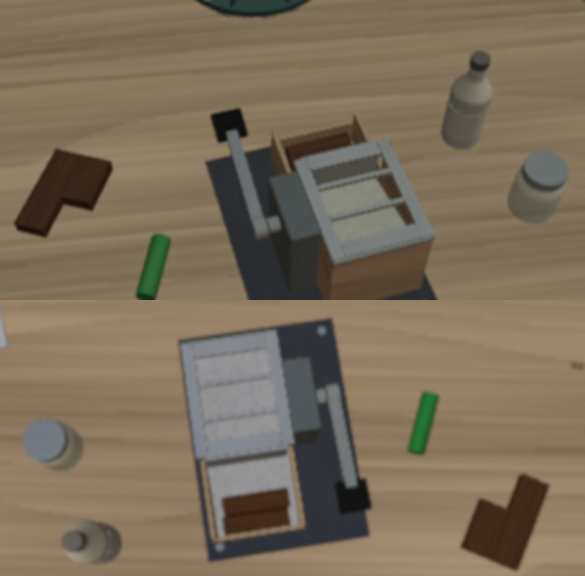

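The lid is shut, the lever is up, both blanks are in the tray (bottom panel, about (255,510)), the bystanders look unmoved, and the arm is clear.

```bash
python3 -c "
from bench import *
close_job(); print(current_t())"
```

```text
the job is handed in; nothing more can be done
the job is handed in; nothing more can be done
```

The job is done and handed in, at about 22 s on the robot's clock. I pressed the paddle with closed fingertips, about 75 mm of travel down to its hard stop at around 17 N. I held it there until both blanks had rolled into the tray. Then I let it up slowly, at 8–15 mm/s, and moved the arm clear.

- **Last picture:** the lid is shut, the lever is up, both blanks lie in the tray, and the bottle, jar, offcut and green look-alike appear unmoved. I judged this by eye and did not measure it.
- **Force:** the force on the tool was back to about zero once the arm was clear.
- **Lid speed:** I did not measure it directly. From the release speed I estimate about 0.25 rad/s on average, against the 1.8 rad/s limit.
- **Disagreement:** in the pose fit, the riser corners were off by up to 4 pixels. The paddle positions agreed within about 4 mm, and the wrist camera confirmed the fingertips were centred over the paddle before I pressed.

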